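# Trim a cello bow and balance it on the round-topped post

### The job

With the cello bow still lying in its cradle, slide the brass trial weight along the stick until it sits between the two white rings, and let go of it there. Then lift the bow out and balance it by its red thread on top of the leather-covered round post, frog hanging down, so that it stays there by itself, level and at rest. Set it down gently, never let the bow touch the bench, and do not disturb the other things lying about.

Things in the scene. Friction and masses are not known exactly. Their poses are not given: they have to be found in the camera images.
- bow: Unhaired cello bow, red-brown octagonal stick, 698 mm long, 89 g with its brass weight. Origin on the stick's axis at the red thread (red ring, 5 mm wide): the balance point once the weight is between the white rings. +y runs along the stick to the frog, -y to the tip; z is up when the frog hangs below. Straight and 10.4 mm thick each way from y = +152 to -102 mm, flat underneath.
- sleeve (a joint): Brass trial weight, a sleeve 18 mm in diameter and 26 mm long (20 g) that slides on the stick with a light drag of about 0.25 N and stays where it is left. Value in m: 0 when it is centred between the two white rings, growing as it moves towards the tip.
- sleeve_mid (a point): Middle of the brass trial weight, on the axis of the stick.
- place (a point): Point on the stick's axis midway between the two white rings (each 3 mm wide, 32 mm clear between them), fixed on the bow at its y = +92 mm.
- frog (a point): Middle of the underside of the bow's black frog, a block 50 mm long, 12 mm wide, reaching 28 mm below the stick's axis, at y = +159 to +209 mm of the bow; the steel button behind it ends at y = +238 mm. The other end, the fragile head, is at y = -460 mm and reaches 25 mm below the axis; towards it, from y = -102 mm, the stick thins to 7.6 mm and dips up to 7 mm.
- cradle: Dark wooden bow cradle fixed to the bench. Origin on the bench; y runs along the bow. Base board 70 by 400 by 16 mm; two uprights, 46 mm wide in x, 12 mm thick, at y = +134 and -192 mm, each with an open notch 17 mm wide and 14 mm deep that holds the stick, its axis 85 mm above the bench; uprights reach 9 mm above the axis. The red thread lies within 10 mm of the origin along y.
- post: Balance post fixed to the bench: pale block whose top is a half cylinder of 45 mm radius (90 mm across in y), its level axis along the post's x and 50 mm long, covered with brown leather; base 90 by 140 by 12 mm. The bow goes across it, along the post's y. Origin on the bench under its middle. Post or cradle may be the one nearer the robot.
- post_top (a point): Highest line of the post's rounded top at its middle, 110 mm above the bench, marked with a brass line.
- table: The wooden bench top, at height 0.
- gouge: Carving gouge lying on the bench, 240 mm long (bystander).
- plane: Brass finger plane, 50 by 24 by 23 mm (bystander).
- phone: Phone in a red case, 148 by 73 by 9 mm (bystander).
- bridge: Cello bridge blank lying flat, 90 by 75 by 11 mm (bystander).
- corkblock: Cork block, 100 by 55 by 32 mm (bystander).
- frogblank: Black spare frog, 52 by 16 by 24 mm (bystander).
- jar: Amber jar of 56 mm diameter, 55 mm tall (bystander).
Not all that is in view belongs to the job. What is meant by the post is not orange, and is the smaller of those in its own colour.

How it is judged:
On the way:
1. the brass weight is between the white rings and let go, the bow still lying in its cradle (value of joint sleeve between -0.004 and 0.004 m and contact force between bow and cradle above 0.2 N and contact force between bow and the fingers below 0.05 N), for 0.2 s.
At the end, for the whole second after the job is handed in: The bow rests on the post alone, let go and at rest (under 20 mm/s, 0.1 rad/s), red thread within 25 mm of the middle of the post's top seen from above, stick level within 0.13 rad, frog down within 0.4 rad, the brass weight within 4 mm of the middle between the rings (value of joint sleeve between -0.004 and 0.004 m and angle between bow's own y axis and vertical between 1.441 and 1.701 rad and angle between bow's own z axis and vertical below 0.4 rad and horizontal distance between bow and post_top below 0.025 m and z of bow in the frame of post_top between 0.001 and 0.012 m and contact force between bow and post above 0.5 N and contact force between bow and cradle below 0.05 N and linear speed of bow below 0.02 m/s and angular speed of bow below 0.1 rad/s); the robot touches nothing.
It fails at once if the bow touches the bench (contact force between bow and table above 0.3 N).
It fails at once if the bow is set down hard: more than 10 N on the post (contact force between bow and post above 10 N).
It fails at once if a bystander is moved by more than 20 mm (distance of any of gouge, plane, phone, bridge, corkblock, frogblank, jar from where it was at the start of the episode above 0.02 m).
It also fails if it takes over 59 s, if anything falls off the work surface, if the arm or the gripper's body presses on something with over 40 N, if the wrist force passes 120 N, or if a joint passes its speed limit or range.

### The arm

A 6-joint arm with a two-finger parallel gripper is mounted at the origin on the work surface. World frame = base frame: x ahead of the robot, y to its left, z up, the work surface at z = 0. Lengths are in m, angles in rad, forces in N, time in s.
With the tool pointing down it reaches from about 0.375 to 0.975 m from the base axis. Payload 3.8 kg.
Tool frame: the origin (TCP) lies at the very end of the fingers, on their centre line; the grasp point (between the pads) lies 19 mm behind it; z points along the fingers, y is the line along which they close (so a half turn about z gives the same grasp; the last joint's range is limited). The gripper opens to 85 mm and grips with 20 to 120 N. Pads are 22 mm wide; open, the fingers measure 114 mm over their backs; the gripper's body (76 mm by 85 mm) begins 54 mm behind the grasp point. The pads swing forward as they close: fully open they stand 13 mm farther back than shut.
Start: joints at [-1.166, 0.264, 1.604, -0, 1.274, -0.037], TCP at [0.289, -0.61, 0.231] pointing down, gripper open.
Joint ranges: [-2.63, 2.63], [-0.94, 2.18], [0.31, 2.57], [-1.31, 4.45], [0, 2.66], [-2.55, 2.55]. Speed limits (rad/s): [2.57, 2.57, 3.14, 3.14, 3.14, 3.14].

### API

Orientations are given as a rotation vector (axis times angle).
In Python, from workcell import bot gives the robot as it stands. The module is installed in compiled form; this text tells all that it offers.
- The arm moves only by the shell command python3 -m jog [OPENING] [FORCE], which reads ROWS from standard input. ROWS is a JSON object whose key "ticks" holds a list of rows, 1 to 5 of them, each of 4 numbers: dx, dy, dz in m, then a turn about the tool's z in rad; each row shifts and turns the commanded pose from where the row before left it, along the tool's axes as they then stand; what a row does not reach is not made up. A row lasts 1/8 s, in which the tool goes at most 0.0625 m and 0.188 rad, less where a joint would pass 70% of its speed; a pose out of reach is approached as far as the arm can. OPENING is the opening from 0.0 (shut) to 1.0 (fully open), set as the command begins (- or left out keeps the last). The fingers move at their own pace and stop on an object; FORCE is the grip in N (left out, the last holds). Time passes only in rows, so rows that do not move let the fingers close. It prints the time, the measured TCP pose, the force, the opening and the grip force at its end. Input that does not fit is refused with a message, and nothing moves.
- bot.read_state(): the state, without advancing time (a new reading comes with each control period).
- bot.read_camera(name): name is "side" or "top"; returns the picture (400x640x3 uint8, red, green, blue); there is no depth.
- bot.camera_info(name): a dict with "intrinsics" (3x3 intrinsics, pixels), "extrinsics" (4x4, takes a point from camera to world coordinates). Camera axes: x right, y down, z forward; pixel columns grow to the right and rows downward; lengths in m; the calibration is good to about 2 mm. A picture is of the moment at which its call begins. camera_info takes no time and is no camera call.
- bot.finish_job(): hands the job in; it is judged then, once.
Trained networks look in the newest picture that a camera, given by its name, has taken for a name from the list of things; names that differ only in an ending like _2 or _b are one class to them, and where a whole thing is asked for, a point or a joint stands for the part that bears it (a point fixed in the world has none). Each returns a list of dicts, best first, with "conf" (0 to 1); they miss things now and then, are a little off and sometimes report something else, mostly with a low value. They report only what shows in the picture. A call takes as long as a camera call. They do not tell look-alikes from the thing itself.
- bot.search_frame(camera, thing): "box" ([left, top, right, bottom] in pixels, round what is visible of it).
- bot.regions_of(camera, thing): "pixels" (400x640 bool, what is visible of it) and "box" ([left, top, right, bottom] in pixels, round what is visible of it).
- bot.spot_point(camera, thing): "pixel" ([row, column] in pixels: a listed point, or the origin of a listed thing).
The state is a dict: "time": time; "q": joint angles; "joint_vel": joint speeds; "joint_torque": joint torques, N m; "tool_pos": TCP position; "tcp_rot": TCP orientation; "wrist_force": force on the tool from outside, world axes, zero at the start; "torque": the same for the moment, N m; "width": opening from 0.0 (shut) to 1.0 (fully open); "grip_force": force on a finger pad.
Only numpy, scipy, OpenCV 4.12 (cv2) and the standard library are available. Lean on these libraries where they do the work, as an engineer would, in place of code of your own. Each camera call takes 0.05 s, during which the arm holds its last target. There are 200 camera calls.

## Working session

There is one attempt and no reset: what is moved stays moved. The work goes in short steps, Python scripts to look and compute and a shell command to move; the robot and the scene stay as the last step left them, time stands still between calls to the robot, and variables do not carry over. Pictures are saved under pics/ and viewed, at most 10 in all, crops included, and the job is handed in when it is done.

```bash
mkdir -p pics
python3 - <<'E'
from workcell import bot
import cv2,numpy as np
for c in("top","side"):
    im=bot.read_camera(c); cv2.imwrite(f"pics/{c}0.png",im[:,:,::-1])
    i=bot.camera_info(c); print(c,np.round(i["intrinsics"],1).tolist(),np.round(i["extrinsics"],3).tolist())
    for t in("bow","sleeve_mid","place","frog","cradle","post_top","post"):
        print(t,[(np.round(d["pixel"],1).tolist(),round(d["conf"],2)) for d in bot.spot_point(c,t)][:4])
print(bot.read_state())
E
```

```text
top [[400.8, 0.0, 321.7], [0.0, 400.8, 197.4], [0.0, 0.0, 1.0]] [[0.02, -0.995, 0.097, 0.378], [-1.0, -0.02, -0.002, 0.011], [0.004, -0.097, -0.995, 1.259], [0.0, 0.0, 0.0, 1.0]]
bow [([199.1, 332.8], 0.64)]
sleeve_mid [([197.0, 317.5], 0.56)]
place [([193.1, 303.5], 0.76), ([244.9, 279.4], 0.71)]
frog [([198.0, 275.6], 0.83)]
cradle [([198.9, 334.3], 0.78)]
post_top [([261.8, 430.5], 0.65), ([135.0, 296.8], 0.59)]
post [([255.6, 422.2], 0.6), ([295.7, 227.0], 0.57), ([214.4, 320.7], 0.44)]
side [[488.8, 0.0, 314.4], [0.0, 488.8, 202.1], [0.0, 0.0, 1.0]] [[-0.995, -0.046, 0.092, 0.361], [-0.102, 0.521, -0.848, 1.238], [-0.009, -0.852, -0.523, 0.836], [0.0, 0.0, 0.0, 1.0]]
bow [([191.1, 313.6], 0.74), ([162.0, 305.6], 0.52)]
sleeve_mid [([200.0, 311.7], 0.5)]
place [([213.5, 312.6], 0.85)]
frog [([239.0, 301.2], 0.88), ([217.6, 314.3], 0.4)]
cradle [([217.9, 317.4], 0.68), ([206.2, 245.3], 0.51)]
post_top [([205.3, 246.8], 0.88), ([246.4, 424.9], 0.6), ([147.0, 372.0], 0.58)]
post [([238.8, 251.5], 0.82), ([177.2, 376.2], 0.58), ([160.7, 306.6], 0.46)]
{'time': 0.8, 'q': array([-1.16588351e+00,  2.63820618e-01,  1.60395726e+00,  9.52910217e-06,
        1.27368450e+00, -3.69206402e-02]), 'joint_vel': array([-0.00093525, -0.00061871, -0.00114487,  0.00177458, -0.00023341,
       -0.00179161]), 'joint_torque': array([-7.39707484e-04, -5.14975727e+01, -3.67695594e+01,  1.62000401e-04,
        7.01754871e-04, -1.83397020e-06]), 'tool_pos': array([ 0.28862639, -0.61020661,  0.23135639]), 'tcp_rot': array([3.06512009e+00, 6.88366888e-01, 5.15093118e-05]), 'wrist_force': array([-0.08585524, -0.19140775,  0.10128834]), 'torque': array([0.0380941 , 0.04850084, 0.03055087]), 'grip_force': 0.0, 'width': 1.0001647596545027}
```

View pics/top0.png

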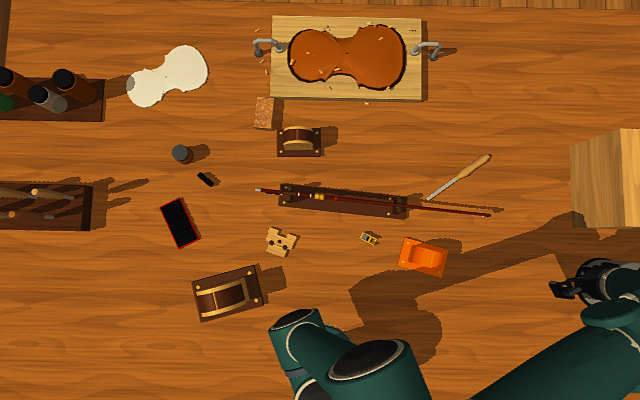

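View pics/side0.png

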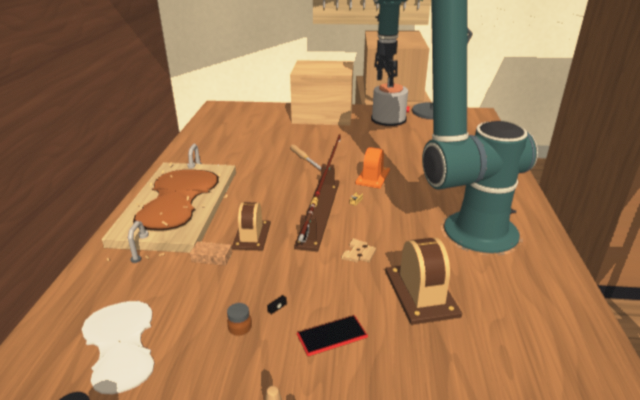

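The scene is clear. Candidates for the post are the pale/brown block at top (300,140), a larger pale/brown block at (227,292), and an orange one at (424,257). By the description I choose the smaller pale one at (300,140). The bow lies in its cradle from (258,190) to (490,214), frog to the left (+y).

```bash
cat > h.py <<'E'
from workcell import bot
import cv2,numpy as np
def cam(c):
    i=bot.camera_info(c); return np.array(i["intrinsics"]),np.array(i["extrinsics"])
def ray(c,rc):
    K,E=cam(c); d=E[:3,:3]@np.linalg.solve(K,[rc[1],rc[0],1]); return E[:3,3],d
def onz(c,rc,z):
    o,d=ray(c,rc); return o+d*(z-o[2])/d[2]
def proj(c,P):
    K,E=cam(c); p=K@(E[:3,:3].T@(np.array(P)-E[:3,3])); return p[1]/p[2],p[0]/p[2]
def tri(rc1,rc2):
    A=[];b=[]
    for c,r in(("top",rc1),("side",rc2)):
        o,d=ray(c,r); d=d/np.linalg.norm(d); M=np.eye(3)-np.outer(d,d); A.append(M); b.append(M@o)
    return np.linalg.lstsq(np.vstack(A),np.hstack(b),rcond=None)[0]
E
python3 - <<'E'
from h import *
T=cv2.imread("pics/top0.png");S=cv2.imread("pics/side0.png")
a=cv2.resize(T[115:225,250:410],(800,550),interpolation=cv2.INTER_CUBIC)
cv2.imwrite("pics/ct.png",a)
b=cv2.resize(S[160:255,225:345],(760,600),interpolation=cv2.INTER_CUBIC)
cv2.imwrite("pics/cs.png",b)
print("thread",tri((199.1,332.8),(191.1,313.6)),"sleeve",tri((197,317.5),(200,311.7)),"place",tri((193.1,303.5),(213.5,312.6)),"frog",tri((198,275.6),(239,301.2)))
print("post",tri((135,296.8),(205.3,246.8)),onz("top",(135,296.8),.11),onz("side",(205.3,246.8),.11))
E
```

```text
thread [ 0.49301798 -0.02383278  0.09643984] sleeve [0.49635077 0.02079185 0.09221865] place [0.49926329 0.06237691 0.07300059] frog [0.50393506 0.14956324 0.0427862 ]
post [0.67591159 0.08544    0.1040215 ] [0.67193307 0.08476698 0.11      ] [0.67587133 0.09415456 0.11      ]
```

View pics/ct.png

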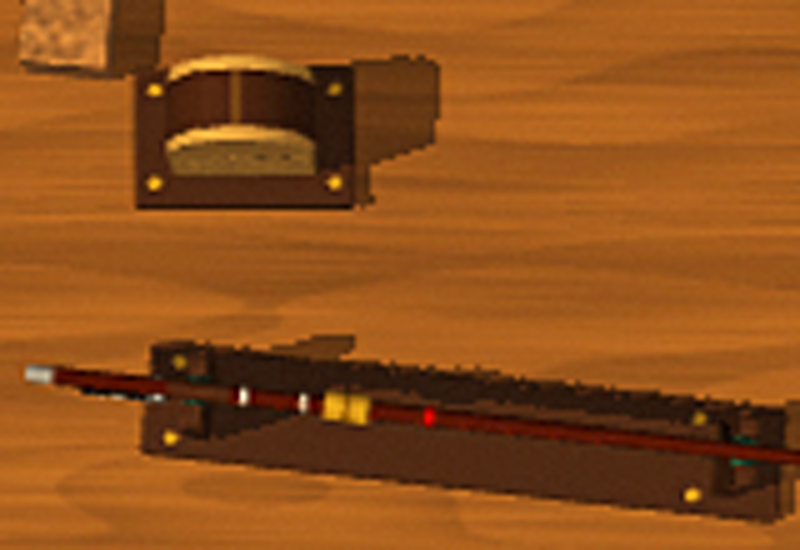

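View pics/cs.png

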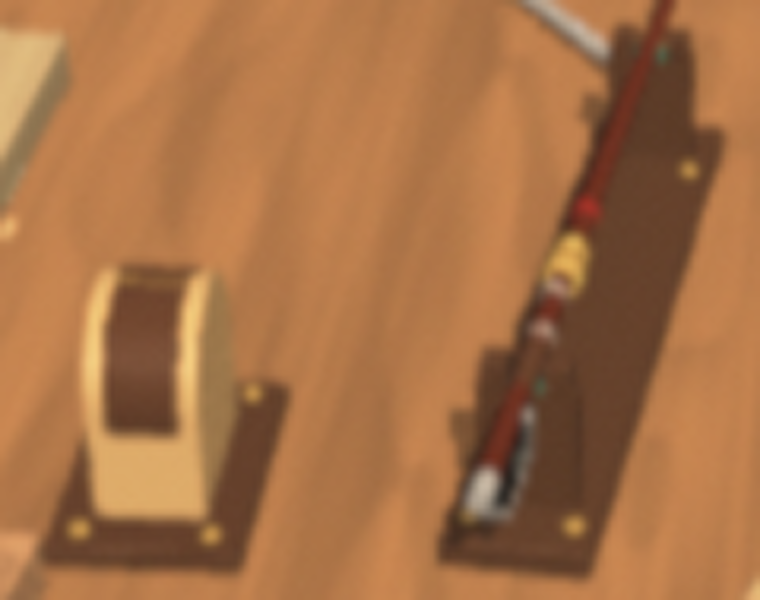

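The top crop confirms the choice: leather-covered small post with brass line at about (297,134). The stick shows white rings at (299,194) and (311,196), sleeve at (319,197), thread at (336,198), frog downward. Next I'll refine by colour.

```bash
cat > f.py <<'E'
from h import *
def feats(c,im,box):
    r0,r1,c0,c1=box; s=im[r0:r1,c0:c1].astype(float); R,G,B=s[...,0],s[...,1],s[...,2]
    out={}
    for n,w in(("red",np.clip(R-3*G-20,0,None)*(R>150)),("white",np.clip(B-110,0,None)),("brass",np.clip(np.minimum(R,G)-B-70,0,None)*(G>150))):
        m=(w>0).astype(np.uint8); k,l=cv2.connectedComponents(m,connectivity=8)
        out[n]=[]
        for i in range(1,k):
            q=w*(l==i); t=q.sum(); rr,cc=np.mgrid[r0:r1,c0:c1]
            out[n].append((round((q*rr).sum()/t,2),round((q*cc).sum()/t,2),int((l==i).sum())))
    return out
E
python3 - <<'E'
from f import *
T=cv2.imread("pics/top0.png")[:,:,::-1];S=cv2.imread("pics/side0.png")[:,:,::-1]
ft=feats("top",T,(185,210,285,400));fs=feats("side",S,(165,245,290,335))
print(ft);print(fs)
for n in ft:
    for p in ft[n]: print(n,onz("top",p,.085).round(4))
    for p in fs[n]: print(" side",n,onz("side",p,.085).round(4))
for p in((194.8,309),(201.5,377.5)): pass
# stick line top: dark-red px
hsv=T[185:216,340:395].astype(int); m=(hsv[...,0]>1.9*hsv[...,1])&(hsv[...,0]>60)
r,c=np.nonzero(m); print(m.sum(),np.polyfit(c+340,r+185,1))
for c in(345,390): print(onz("top",(np.polyval(np.polyfit(c*0+np.nonzero(m)[1]+340,r+185,1),c),c),.085).round(4))
for p in((134.0,296.8),(129,296.4),(139,297.2)): print("line",onz("top",p,.11).round(4))
E
```

```text
{'red': [(np.float64(197.98), np.float64(335.38), 6)], 'white': [(np.float64(193.77), np.float64(298.0), 3), (np.float64(194.86), np.float64(310.0), 3)], 'brass': [(np.float64(195.99), np.float64(316.2), 10), (np.float64(196.88), np.float64(321.18), 8)]}
{'red': [], 'white': [(np.float64(165.93), np.float64(317.79), 16), (np.float64(237.19), np.float64(300.78), 21)], 'brass': [(np.float64(200.14), np.float64(314.4), 16)]}
red [ 0.4916 -0.032   0.085 ]
white [0.5018 0.0783 0.085 ]
white [0.4993 0.0429 0.085 ]
 side white [ 0.5045 -0.2114  0.085 ]
 side white [0.5099 0.1987 0.085 ]
brass [0.4964 0.0245 0.085 ]
brass [0.494  0.0098 0.085 ]
 side brass [0.4933 0.0087 0.085 ]
693 [6.25244664e-02 1.82833496e+02]
[ 0.4732 -0.0606  0.085 ]
[ 0.4676 -0.193   0.085 ]
line [0.6749 0.0848 0.11  ]
line [0.6898 0.0864 0.11  ]
line [0.66   0.0833 0.11  ]
```

```bash
cat > g.py <<'E'
import sys
from workcell import bot
import numpy as np
from scipy.spatial.transform import Rotation as Ro
# g.py x y z theta : print the delta in tool axes
s=bot.read_state(); p=s["tool_pos"]; R=Ro.from_rotvec(s["tcp_rot"]).as_matrix()
x,y,z,th=map(float,sys.argv[1:5]); t=np.arctan2(R[1,0],R[0,0])
print("pos",p.round(4),"th",round(t,4),"delta tool",(R.T@(np.array([x,y,z])-p)).round(4),"turn",round(t-th,4),"F",s["wrist_force"].round(2),"w",round(s["width"],3),"grip",round(s["grip_force"],1),"t",round(s["time"],2))
E
echo '{"ticks":[[0,0,0,-0.188],[0,0,0,-0.188],[0,0,0,-0.188],[0,0,0,-0.188],[0,0,0,-0.188]]}' | python3 -m jog 1.0 20
echo '{"ticks":[[0,0,0,-0.093],[0,0,0,0]]}' | python3 -m jog
python3 g.py 0.4952 0.0172 0.2 1.4748
```

```text
time: 1.42
tool_pos: [0.2886, -0.6102, 0.2313]
tcp_rot: [2.417, 2.006, -0.0]
wrist_force: [0.6, 0.2, -0.6]
width: 1.002
grip_force: 0.0
time: 1.68
tool_pos: [0.2886, -0.6102, 0.2313]
tcp_rot: [2.329, 2.108, -0.0]
wrist_force: [-0.4, -0.1, 0.3]
width: 1.0
grip_force: 0.0
pos [ 0.2886 -0.6102  0.2313] th 1.4712 delta tool [0.6448 0.1432 0.0313] turn -0.0036 F [-0.35 -0.11  0.35] w 1.0 grip 0.0 t 1.68
```

```bash
echo '{"ticks":[[0.0586,0.013,0,0],[0.0586,0.013,0,0],[0.0586,0.013,0,0],[0.0586,0.013,0,0],[0.0586,0.013,0,0]]}' | python3 -m jog 0.5 20 >/dev/null
echo '{"ticks":[[0.0586,0.013,0,0],[0.0586,0.013,0,0],[0.0586,0.013,0,0],[0.0586,0.013,0,0],[0.0586,0.013,0,0]]}' | python3 -m jog >/dev/null
echo '{"ticks":[[0.0588,0.0132,0,0],[0,0,0.03,0],[0,0,0,0]]}' | python3 -m jog 
python3 g.py 0.4952 0.0172 0.066 1.4748
```

```text
time: 3.3
tool_pos: [0.4925, 0.0183, 0.199]
tcp_rot: [-2.325, -2.108, 0.006]
wrist_force: [-0.2, -0.4, 0.3]
width: 0.5
grip_force: 0.0
pos [0.4925 0.0183 0.199 ] th 1.4728 delta tool [-0.0007  0.0034  0.133 ] turn -0.002 F [-0.15 -0.43  0.31] w 0.5 grip 0.0 t 3.3
```

```bash
echo '{"ticks":[[-0.0007,0.0034,0.05,0],[0,0,0.05,0],[0,0,0.033,-0.002],[0,0,0,0]]}' | python3 -m jog
python3 - <<'E'
from f import *
S=bot.read_camera("side");T=bot.read_camera("top")
a=cv2.resize(S[130:255,255:365],(528,600),interpolation=cv2.INTER_CUBIC)
b=cv2.resize(T[160:235,270:360],(270,225),interpolation=cv2.INTER_CUBIC)
c=np.zeros((600,798,3),np.uint8);c[:,:528]=a;c[:225,528:]=b
cv2.imwrite("pics/g1.png",c[:,:,::-1])
E
```

```text
time: 3.8
tool_pos: [0.4954, 0.0155, 0.0664]
tcp_rot: [-2.326, -2.106, 0.007]
wrist_force: [-0.4, 0.6, 0.1]
width: 0.503
grip_force: 0.0
```

View pics/g1.png

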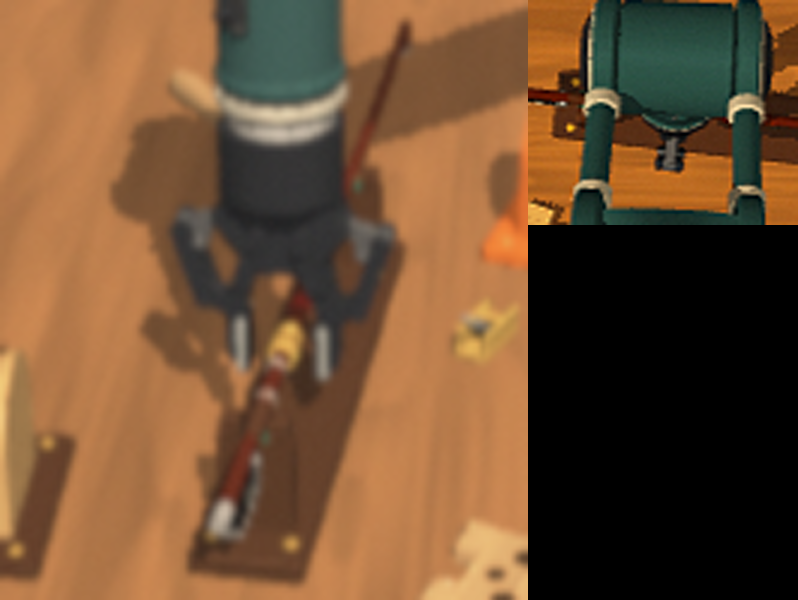

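Fingers straddle the brass sleeve well (sleeve at about (287,340) in the crop). Close and slide.

```bash
echo '{"ticks":[[0,0,0,0],[0,0,0,0],[0,0,0,0],[0,0,0,0]]}' | python3 -m jog 0.0 20
echo '{"ticks":[[0.011,0,0,0],[0.011,0,0,0],[0.011,0,0,0],[0.010,0,0,0],[0,0,0,0]]}' | python3 -m jog
python3 - <<'E'
from f import *
S=bot.read_camera("side")
a=cv2.resize(S[170:250,275:355],(600,600),interpolation=cv2.INTER_CUBIC)
cv2.imwrite("pics/g2.png",a[:,:,::-1])
E
```

```text
time: 4.4
tool_pos: [0.4989, 0.0164, 0.0705]
tcp_rot: [2.325, 2.111, 0.003]
wrist_force: [-2.9, -0.5, 6.1]
width: 0.201
grip_force: 20.4
time: 5.03
tool_pos: [0.5028, 0.0601, 0.0705]
tcp_rot: [2.324, 2.112, 0.003]
wrist_force: [-2.6, -0.2, 6.5]
width: 0.203
grip_force: 20.4
```

View pics/g2.png

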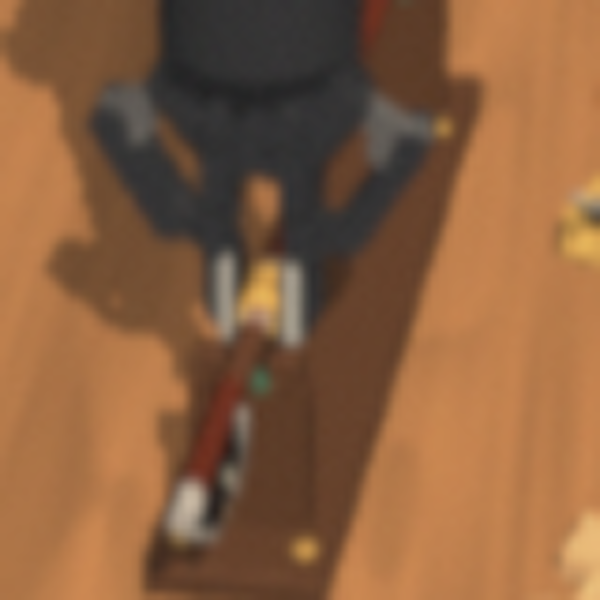

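The gripper holds the sleeve with the near white ring showing just below the pads; I'll release and check where it sits.

```bash
echo '{"ticks":[[0,0,0,0],[0,0,0,0],[0,0,0,0]]}' | python3 -m jog 0.5 20
echo '{"ticks":[[0,0,-0.06,0],[-0.05,0,-0.06,0],[-0.06,0,-0.06,0],[-0.06,0,-0.03,0],[0,0,0,0]]}' | python3 -m jog
python3 - <<'E'
from f import *
S=bot.read_camera("side");T=bot.read_camera("top")
a=cv2.resize(S[180:230,295:335],(480,600),interpolation=cv2.INTER_CUBIC)
b=cv2.resize(T[180:210,285:345],(320,160),interpolation=cv2.INTER_CUBIC)
c=np.zeros((600,800,3),np.uint8);c[:,:480]=a;c[:160,480:]=b
cv2.imwrite("pics/g3.png",c[:,:,::-1])
print(feats("top",T,(185,210,285,400)))
E
```

```text
time: 5.45
tool_pos: [0.5022, 0.0591, 0.0685]
tcp_rot: [2.326, 2.111, 0.001]
wrist_force: [-0.9, -0.1, 0.9]
width: 0.501
grip_force: 0.0
time: 6.08
tool_pos: [0.49, -0.084, 0.2519]
tcp_rot: [2.327, 2.102, 0.005]
wrist_force: [0.2, 0.9, -0.8]
width: 0.499
grip_force: 0.0
{'red': [], 'white': [(np.float64(187.85), np.float64(340.99), 78), (np.float64(193.22), np.float64(298.0), 3), (np.float64(192.8), np.float64(351.0), 2), (np.float64(193.84), np.float64(310.0), 3), (np.float64(197.0), np.float64(355.0), 1), (np.float64(201.84), np.float64(397.09), 36), (np.float64(199.0), np.float64(358.0), 1), (np.float64(200.0), np.float64(360.0), 1), (np.float64(200.0), np.float64(372.0), 1), (np.float64(201.0), np.float64(365.0), 1)], 'brass': [(np.float64(193.32), np.float64(301.72), 12), (np.float64(194.33), np.float64(306.12), 11), (np.float64(199.0), np.float64(389.0), 1)]}
```

View pics/g3.png

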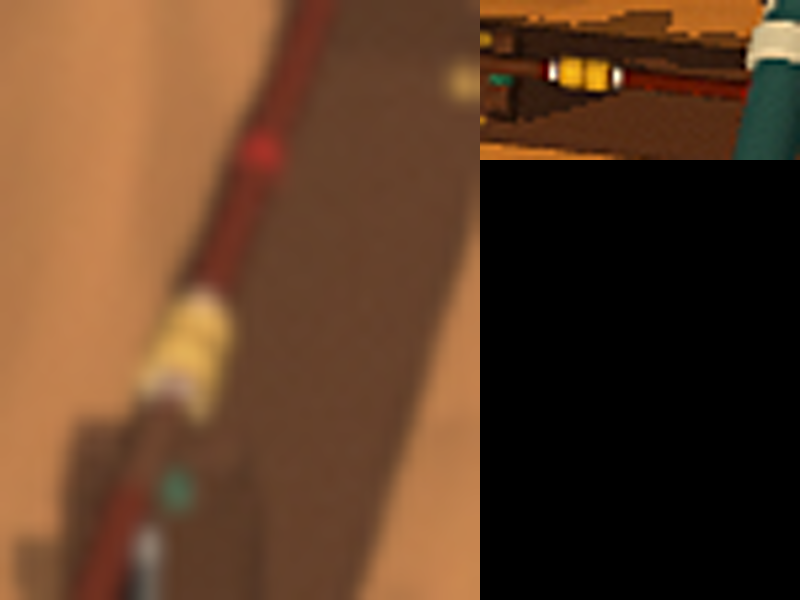

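The sleeve is midway between the rings (rings at columns 298 and 310, sleeve middle 303.9) and released. Now grip the stick 70 mm tipward of the thread.

```bash
echo '{"ticks":[[0,0,0,0],[0,0,0,0]]}' | python3 -m jog 0.3 20 >/dev/null; python3 g.py 0.4868 -0.1017 0.066 1.4748
```

```text
pos [ 0.4879 -0.079   0.2471] th 1.4761 delta tool [-0.0228  0.0015  0.1811] turn 0.0013 F [-0.16  0.04  0.9 ] w 0.301 grip 0.0 t 6.42
```

```bash
echo '{"ticks":[[-0.0228,0.0015,0.04,0],[0,0,0.05,0],[0,0,0.05,0],[0,0,0.041,0],[0,0,0,0]]}' | python3 -m jog; python3 g.py 0.4868 -0.1017 0.066 1.4748
echo '{"ticks":[[0,0,0,0],[0,0,0,0],[0,0,0,0],[0,0,0,0]]}' | python3 -m jog 0.0 50;  python3 g.py 0.4868 -0.1017 0.066 1.4748
```

```text
time: 7.05
tool_pos: [0.4837, -0.1012, 0.0633]
tcp_rot: [-2.318, -2.108, 0.008]
wrist_force: [-0.2, 0.4, 1.4]
width: 0.299
grip_force: 0.0
pos [ 0.4837 -0.1012  0.0633] th 1.4758 delta tool [-0.0002  0.0031 -0.0027] turn 0.001 F [-0.2   0.39  1.4 ] w 0.299 grip 0.0 t 7.05
time: 7.55
tool_pos: [0.4883, -0.1032, 0.0684]
tcp_rot: [2.325, 2.111, 0.001]
wrist_force: [-1.8, 1.3, 1.2]
width: 0.106
grip_force: 48.8
pos [ 0.4883 -0.1032  0.0684] th 1.4745 delta tool [ 0.0014 -0.0016  0.0024] turn -0.0003 F [-1.78  1.32  1.23] w 0.106 grip 48.8 t 7.55
```

```bash
echo '{"ticks":[[0,0,-0.02,0],[0,0,-0.03,0],[0,0,-0.04,0],[0,0,-0.04,0],[0,0,0,0]]}' | python3 -m jog; python3 g.py 0.676 0.0148 0.20 1.58
python3 - <<'E'
from f import *
S=bot.read_camera("side");T=bot.read_camera("top")
cv2.imwrite("pics/l_s.png",S[:,:,::-1]);cv2.imwrite("pics/l_t.png",T[:,:,::-1])
a=cv2.resize(S[60:280,220:420],(545,600),interpolation=cv2.INTER_CUBIC)
cv2.imwrite("pics/g4.png",a[:,:,::-1])
E
```

```text
time: 8.18
tool_pos: [0.4918, -0.1044, 0.2028]
tcp_rot: [2.319, 2.105, 0.01]
wrist_force: [0.4, -0.0, 0.0]
width: 0.106
grip_force: 48.7
pos [ 0.4918 -0.1044  0.2028] th 1.4739 delta tool [0.1365 0.1718 0.0045] turn -0.1061 F [ 0.38 -0.    0.01] w 0.106 grip 48.7 t 8.18
```

View pics/g4.png

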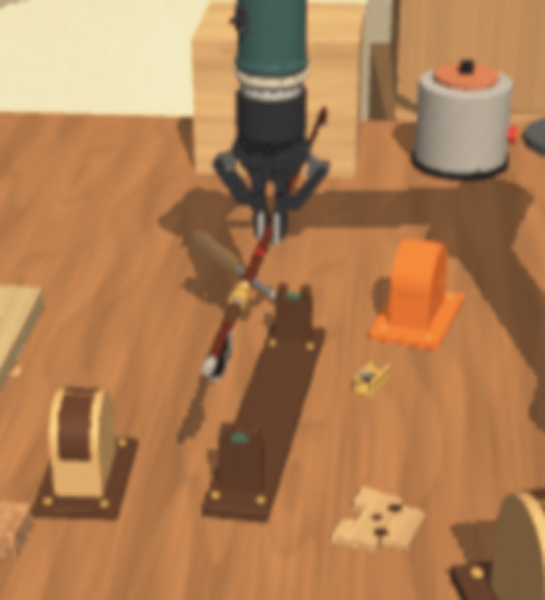

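The bow is lifted clear of the cradle, frog down at (212,362), nothing else disturbed. Now carry it over the post.

```bash
echo '{"ticks":[[0.0273,0.0344,0,-0.0212],[0.0273,0.0344,0,-0.0212],[0.0273,0.0344,0,-0.0212],[0.0273,0.0344,0,-0.0212],[0.0273,0.0344,0,-0.0212]]}' | python3 -m jog >/dev/null;echo '{"ticks":[[0,0,0,0],[0,0,0,0],[0,0,0,0]]}' | python3 -m jog; python3 g.py 0.676 0.0148 0.17 1.58
python3 - <<'E'
from f import *
S=bot.read_camera("side");T=bot.read_camera("top")
cv2.imwrite("pics/m_s.png",S[:,:,::-1]);cv2.imwrite("pics/m_t.png",T[:,:,::-1])
a=cv2.resize(S[130:250,200:300],(500,600),interpolation=cv2.INTER_CUBIC)
b=cv2.resize(T[110:170,265:345],(300,225),interpolation=cv2.INTER_CUBIC)
c=np.zeros((600,800,3),np.uint8);c[:,:500]=a;c[:225,500:]=b
cv2.imwrite("pics/g5.png",c[:,:,::-1])
for i,im in(("top",T),("side",S)):
    print(i,feats(i,im,(110,240,240,340) if i=="side" else (110,170,255,345)))
E
```

```text
time: 9.28
tool_pos: [0.6656, 0.023, 0.1966]
tcp_rot: [-2.211, -2.23, 0.002]
wrist_force: [-0.4, -1.3, -0.3]
width: 0.105
grip_force: 48.9
pos [0.6656 0.023  0.1966] th 1.5793 delta tool [-0.0083  0.0104  0.0266] turn -0.0007 F [-0.44 -1.29 -0.27] w 0.105 grip 48.9 t 9.28
top {'red': [], 'white': [(np.float64(113.0), np.float64(302.0), 1), (np.float64(121.11), np.float64(313.62), 20), (np.float64(114.0), np.float64(338.0), 1), (np.float64(127.44), np.float64(263.0), 4), (np.float64(131.92), np.float64(283.55), 39), (np.float64(134.51), np.float64(340.01), 43), (np.float64(137.0), np.float64(315.0), 1), (np.float64(160.64), np.float64(307.05), 130)], 'brass': [(np.float64(111.0), np.float64(267.5), 2), (np.float64(113.0), np.float64(255.0), 1), (np.float64(112.0), np.float64(301.0), 1), (np.float64(120.0), np.float64(255.63), 2), (np.float64(122.0), np.float64(258.0), 1), (np.float64(122.47), np.float64(262.98), 4), (np.float64(127.23), np.float64(258.71), 16), (np.float64(124.0), np.float64(269.11), 3), (np.float64(126.98), np.float64(255.0), 3), (np.float64(141.21), np.float64(296.59), 25)]}
side {'red': [], 'white': [(np.float64(111.15), np.float64(248.71), 61), (np.float64(115.95), np.float64(311.63), 441), (np.float64(113.0), np.float64(335.0), 1), (np.float64(113.0), np.float64(337.0), 1), (np.float64(152.4), np.float64(301.87), 10), (np.float64(160.09), np.float64(249.2), 12), (np.float64(162.52), np.float64(313.4), 52), (np.float64(162.38), np.float64(255.54), 20), (np.float64(193.0), np.float64(240.0), 1), (np.float64(214.4), np.float64(254.55), 36), (np.float64(218.0), np.float64(240.0), 3)], 'brass': [(np.float64(156.0), np.float64(305.67), 2), (np.float64(189.12), np.float64(241.3), 18), (np.float64(212.68), np.float64(254.64), 33)]}
```

View pics/g5.png

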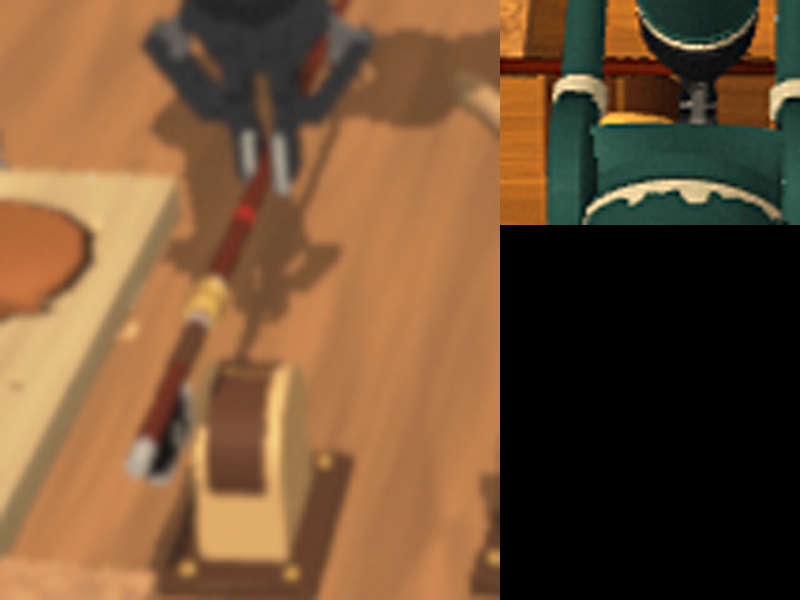

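The bow hangs over the post's far side: thread at side pixel about (172,249), sleeve (189,241), and the post's brass line at about (204,248). The arm hides the top view, so I'll fit from the side view.

```bash
cat > red.py <<'E'
from f import *
def red(im,box):
    r0,r1,c0,c1=box; s=im[r0:r1,c0:c1].astype(float); w=np.clip(s[...,0]-2.2*s[...,1]-40,0,None)*(s[...,0]>s[...,0].max()*0.0+110)
    w=np.where(w>0.5*w.max(),w,0)
    rr,cc=np.mgrid[r0:r1,c0:c1]; return (w*rr).sum()/w.sum(),(w*cc).sum()/w.sum(),int((w>0).sum())
E
python3 - <<'E'
from red import *
ld=lambda n:cv2.imread(f"pics/{n}.png")[:,:,::-1]
S0=ld("side0");M=ld("m_s");L=ld("l_s")
r0=red(S0,(184,202,305,325));print("S0 thread",r0,onz("side",r0,.0865),"exp px",proj("side",(.4916,-.032,.0875)))
rm=red(M,(160,182,238,260));print("m thread",rm); print("l thread",red(L,(140,165,305,330)))
for off in(.070,.0713): print(off,"exp m thread",proj("side",(.6656,.023+off,.1966+.019+.003)))
print("sleeve exp",proj("side",(.6656,.023+.163,.1966+.019+.006)))
# brass line on the post: brightness along columns across the leather top
for c in(244,246,248,250): print(c,[(r,*S0[r,c].tolist()) for r in range(199,210)])
print("post line exp",proj("side",(.6749,.0848,.11)))
E
```

```text
S0 thread (np.float64(192.0), np.float64(317.0), 1) [ 0.4900307 -0.0368985  0.0865   ] exp px (np.float64(192.50637575124247), np.float64(316.3242977453025))
m thread (np.float64(172.0), np.float64(248.54450261780107), 2)
l thread (np.float64(152.0), np.float64(315.0), 1)
0.07 exp m thread (np.float64(171.13403358712122), np.float64(247.36915807704688))
0.0713 exp m thread (np.float64(171.35888156037404), np.float64(247.2641086849302))
sleeve exp (np.float64(187.20048861126577), np.float64(239.27876792595205))
244 [(199, 190, 128, 78), (200, 185, 125, 76), (201, 170, 114, 70), (202, 148, 101, 62), (203, 148, 104, 62), (204, 145, 102, 59), (205, 122, 80, 50), (206, 111, 69, 47), (207, 112, 69, 46), (208, 112, 69, 46), (209, 114, 71, 48)]
246 [(199, 186, 125, 77), (200, 180, 121, 74), (201, 163, 109, 68), (202, 134, 89, 56), (203, 130, 88, 52), (204, 133, 91, 54), (205, 116, 76, 48), (206, 110, 68, 46), (207, 111, 68, 46), (208, 112, 69, 46), (209, 112, 70, 46)]
248 [(199, 185, 124, 77), (200, 181, 121, 74), (201, 165, 110, 69), (202, 133, 88, 57), (203, 120, 79, 50), (204, 127, 85, 51), (205, 122, 81, 50), (206, 113, 71, 48), (207, 111, 69, 45), (208, 112, 71, 47), (209, 113, 70, 47)]
250 [(199, 186, 125, 77), (200, 185, 123, 76), (201, 169, 112, 69), (202, 138, 90, 57), (203, 122, 81, 50), (204, 128, 87, 52), (205, 124, 81, 50), (206, 113, 72, 47), (207, 110, 67, 45), (208, 113, 71, 48), (209, 113, 70, 46)]
post line exp (np.float64(203.5791565320656), np.float64(247.85986544715374))
```

```bash
python3 - <<'E'
from red import *
T=cv2.imread("pics/top0.png")[:,:,::-1].astype(float)
for r in range(129,140):
    g=T[r,288:307,1]; w=np.clip(T[r,292:302,1]-np.median(g)-8,0,None); c=(w*np.arange(292,302)).sum()/max(w.sum(),1e-9)
    print(r,round(c,2),w.round().astype(int).tolist(), onz("top",(r,c),.11).round(4)[:2])
for r in(194,195,196,197): print(r,T[r,294:315,2].astype(int).tolist())
E
python3 g.py 0.6767 0.0135 0.135 1.58
```

```text
129 296.57 [0, 0, 0, 0, 16, 21, 0, 0, 0, 0] [0.6898 0.0859]
130 296.55 [0, 0, 0, 0, 21, 26, 0, 0, 0, 0] [0.6869 0.0859]
131 296.54 [0, 0, 0, 0, 21, 25, 0, 0, 0, 0] [0.6839 0.0858]
132 296.58 [0, 0, 0, 0, 18, 25, 0, 0, 0, 0] [0.6809 0.0856]
133 296.6 [0, 0, 0, 0, 18, 27, 0, 0, 0, 0] [0.6779 0.0855]
134 296.58 [0, 0, 0, 0, 19, 26, 0, 0, 0, 0] [0.6749 0.0855]
135 296.53 [0, 0, 0, 0, 22, 25, 0, 0, 0, 0] [0.6719 0.0856]
136 296.61 [0, 0, 0, 0, 18, 28, 0, 0, 0, 0] [0.6689 0.0852]
137 296.56 [0, 0, 0, 0, 20, 25, 0, 0, 0, 0] [0.666  0.0853]
138 296.63 [0, 0, 0, 0, 16, 27, 0, 0, 0, 0] [0.663 0.085]
139 296.49 [0, 0, 0, 0, 23, 22, 0, 0, 0, 0] [0.66   0.0854]
194 [17, 12, 0, 0, 221, 105, 0, 1, 7, 7, 5, 4, 2, 6, 0, 0, 163, 75, 0, 0, 5]
195 [11, 6, 0, 24, 133, 56, 0, 0, 0, 5, 2, 3, 3, 0, 0, 34, 156, 66, 0, 1, 3]
196 [16, 17, 16, 7, 29, 14, 7, 8, 6, 5, 4, 2, 0, 0, 0, 25, 144, 61, 0, 1, 6]
197 [14, 16, 11, 12, 14, 9, 13, 12, 15, 19, 15, 11, 15, 9, 10, 3, 69, 30, 1, 5, 9]
pos [0.666  0.023  0.1974] th 1.5792 delta tool [-0.0096  0.0106  0.0624] turn -0.0008 F [-0.04  0.33 -0.27] w 0.105 grip 48.9 t 9.38
```

```bash
echo '{"ticks":[[-0.005,0.0053,0.01,0],[-0.0045,0.0053,0.02,0],[0,0,0.02,0],[0,0,0.012,0],[0,0,0,0]]}' | python3 -m jog; python3 g.py 0.6767 0.0136 0.105 1.58
```

```text
time: 10.0
tool_pos: [0.6759, 0.0146, 0.1328]
tcp_rot: [-2.209, -2.23, 0.005]
wrist_force: [-0.1, 0.7, -0.3]
width: 0.105
grip_force: 48.9
pos [0.6759 0.0146 0.1328] th 1.5804 delta tool [-0.001   0.0009  0.0278] turn 0.0004 F [-0.07  0.67 -0.26] w 0.105 grip 48.9 t 10.0
```

```bash
echo '{"ticks":[[0,0,0,0],[0,0,0,0]]}' | python3 -m jog >/dev/null; python3 g.py 0.6767 0.0136 0.105 1.58
```

```text
pos [0.6783 0.0146 0.1366] th 1.5804 delta tool [-0.0009 -0.0017  0.0316] turn 0.0004 F [ 0.69  0.77 -1.31] w 0.105 grip 48.9 t 10.25
```

```bash
echo '{"ticks":[[-0.001,-0.001,0.01,0],[0,0,0.01,0],[0,0,0.008,0],[0,0,0,0],[0,0,0,0]]}' | python3 -m jog >/dev/null; python3 g.py 0.6767 0.0136 0.0986 1.58; echo '{"ticks":[[0,0,0,0],[0,0,0,0]]}' | python3 -m jog >/dev/null; python3 g.py 0.6767 0.0136 0.0986 1.58
```

```text
pos [0.6766 0.0134 0.1073] th 1.5802 delta tool [0.0002 0.0001 0.0087] turn 0.0002 F [-0.4  -0.62 -0.65] w 0.102 grip 48.9 t 10.88
pos [0.6768 0.0134 0.1079] th 1.5803 delta tool [ 0.0002 -0.0001  0.0093] turn 0.0003 F [-0.14 -0.68 -1.83] w 0.106 grip 48.9 t 11.12
```

```bash
for i in 1; do echo '{"ticks":[[0,0,0.002,0],[0,0,0.002,0],[0,0,0.001,0],[0,0,0,0],[0,0,0,0]]}' | python3 -m jog >/dev/null; python3 g.py 0.6767 0.0136 0.0986 1.58; echo '{"ticks":[[0,0,0.001,0],[0,0,0,0],[0,0,0,0]]}' | python3 -m jog >/dev/null; python3 g.py 0.6767 0.0136 0.0986 1.58;  echo '{"ticks":[[0,0,0.001,0],[0,0,0,0],[0,0,0,0]]}' | python3 -m jog >/dev/null; python3 g.py 0.6767 0.0136 0.0986 1.58; done
```

```text
pos [0.6766 0.0134 0.1025] th 1.5802 delta tool [0.0002 0.0001 0.0039] turn 0.0002 F [-0.36 -0.33 -0.37] w 0.103 grip 48.9 t 11.75
pos [0.6765 0.0134 0.1014] th 1.5803 delta tool [0.0002 0.0002 0.0028] turn 0.0003 F [-1.    0.96 -0.38] w 0.1 grip 48.9 t 12.12
pos [0.6765 0.0134 0.1004] th 1.5803 delta tool [0.0002 0.0002 0.0018] turn 0.0003 F [-0.5  -0.63 -0.9 ] w 0.102 grip 48.9 t 12.5
```

```bash
cat > w.py <<'E'
from workcell import bot
s=bot.read_state();print("z",round(s["tool_pos"][2],4),"Fz",round(s["wrist_force"][2],2),"tau",s["torque"].round(3))
E
python3 w.py
echo '{"ticks":[[0,0,0.001,0],[0,0,0,0],[0,0,0,0]]}' | python3 -m jog>/dev/null; python3 w.py
echo '{"ticks":[[0,0,0,0]]}' | python3 -m jog>/dev/null; python3 w.py
echo '{"ticks":[[0,0,0.001,0],[0,0,0,0],[0,0,0,0]]}' | python3 -m jog>/dev/null; python3 w.py
echo '{"ticks":[[0,0,0,0]]}' | python3 -m jog>/dev/null; python3 w.py
echo '{"ticks":[[0,0,0.001,0],[0,0,0,0],[0,0,0,0]]}' | python3 -m jog>/dev/null; python3 w.py
echo '{"ticks":[[0,0,0,0]]}' | python3 -m jog>/dev/null; python3 w.py
```

```text
z 0.1004 Fz -0.9 tau [-0.138  0.05  -0.027]
z 0.0994 Fz -0.36 tau [-0.051 -0.021 -0.016]
z 0.0995 Fz -0.86 tau [-0.095 -0.01   0.027]
z 0.0986 Fz -0.28 tau [-0.02  -0.016 -0.046]
z 0.0985 Fz -0.24 tau [-0.064 -0.031 -0.008]
z 0.0977 Fz 1.0 tau [ 0.042 -0.004  0.026]
z 0.0977 Fz 1.45 tau [ 0.02   0.004 -0.027]
```

Contact found at z of about 0.0985. Ease off slightly, then release.

```bash
echo '{"ticks":[[0,0,-0.0005,0],[0,0,0,0],[0,0,0,0]]}' | python3 -m jog - 20 ; python3 w.py
echo '{"ticks":[[0,0,0,0],[0,0,0,0],[0,0,0,0],[0,0,0,0],[0,0,0,0]]}' | python3 -m jog 0.3 20
echo '{"ticks":[[0,0,0,0],[0,0,0,0],[0,0,0,0],[0,0,0,0],[0,0,0,0]]}' | python3 -m jog
python3 - <<'E'
from red import *
S=bot.read_camera("side");cv2.imwrite("pics/r_s.png",S[:,:,::-1])
a=cv2.resize(S[130:250,200:300],(500,600),interpolation=cv2.INTER_CUBIC)
cv2.imwrite("pics/g6.png",a[:,:,::-1])
print(red(S,(190,215,235,260)),feats("side",S,(180,245,215,262)))
for p in(0,.05,-.05):
    print(p,"thread/sleeve exp",proj("side",(.676,.0855,.1155)),proj("side",(.675,.1775,.1155+.092*p)),"button",proj("side",(.674,.0855+.23,.1155+.23*p)))
for t in("bow","sleeve_mid","place","frog"): print(t,[(np.round(d["pixel"],1).tolist(),round(d["conf"],2)) for d in bot.spot_point("side",t)][:2])
E
```

```text
time: 14.38
tool_pos: [0.6766, 0.0134, 0.0979]
tcp_rot: [2.211, 2.232, 0.0]
wrist_force: [1.0, -0.1, 0.8]
width: 0.103
grip_force: 49.2
z 0.0979 Fz 0.81 tau [-0.012 -0.099 -0.024]
time: 15.0
tool_pos: [0.6765, 0.0134, 0.0979]
tcp_rot: [-2.211, -2.232, 0.0]
wrist_force: [0.7, -0.2, -0.2]
width: 0.298
grip_force: 0.0
time: 15.62
tool_pos: [0.6765, 0.0134, 0.0979]
tcp_rot: [-2.211, -2.232, -0.0]
wrist_force: [0.1, -1.0, 0.4]
width: 0.296
grip_force: 0.0
(np.float64(201.0), np.float64(248.00000000000003), 1) {'red': [], 'white': [(np.float64(188.61), np.float64(219.03), 131), (np.float64(190.44), np.float64(246.35), 15), (np.float64(190.92), np.float64(257.88), 18), (np.float64(210.3), np.float64(239.63), 18), (np.float64(214.22), np.float64(254.58), 35), (np.float64(221.67), np.float64(239.62), 5), (np.float64(236.53), np.float64(237.0), 2)], 'brass': [(np.float64(215.74), np.float64(240.56), 44), (np.float64(212.84), np.float64(254.65), 35)]}
0 thread/sleeve exp (np.float64(202.03578238504377), np.float64(247.26852063589834)) (np.float64(220.00501592404237), np.float64(240.10650764250042)) button (np.float64(251.37856298884407), np.float64(227.39595768031177))
0.05 thread/sleeve exp (np.float64(202.03578238504377), np.float64(247.26852063589834)) (np.float64(218.5656499693283), np.float64(239.95414916935147)) button (np.float64(247.57223641625987), np.float64(226.91146809289822))
-0.05 thread/sleeve exp (np.float64(202.03578238504377), np.float64(247.26852063589834)) (np.float64(221.43908450916402), np.float64(240.25830538323794)) button (np.float64(255.14653837946986), np.float64(227.87556572433436))
bow [([197.8, 247.5], 0.71), ([160.1, 308.3], 0.6)]
sleeve_mid [([218.3, 238.6], 0.55)]
place [([221.0, 238.1], 0.66), ([163.8, 307.2], 0.48)]
frog [([250.6, 233.6], 0.96)]
```

View pics/g6.png

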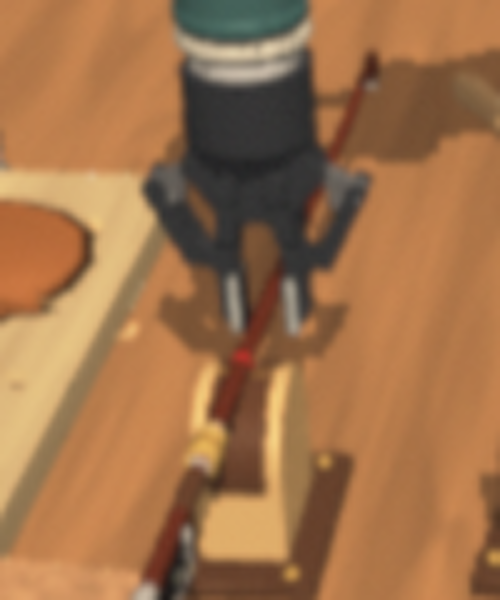

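The bow is balancing on the post with the fingers open either side: thread at side pixel (201,248), sleeve (218.6,241), about level. Retract straight up, then verify numerically.

```bash
echo '{"ticks":[[0,0,-0.01,0],[0,0,-0.02,0],[0,0,-0.03,0],[0,0,-0.05,0],[0,0,-0.05,0]]}' | python3 -m jog 
echo '{"ticks":[[-0.05,0,0,0],[-0.06,0,0,0],[-0.06,0,0,0],[-0.06,0,0,0],[-0.06,0,0,0]]}' | python3 -m jog >/dev/null
echo '{"ticks":[[-0.05,0,0,0],[0,0,0,0],[0,0,0,0],[0,0,0,0]]}' | python3 -m jog
cat > v.py <<'E'
from red import *
from scipy.optimize import least_squares
S=bot.read_camera("side");T=bot.read_camera("top")
cv2.imwrite("pics/f_s.png",S[:,:,::-1]);cv2.imwrite("pics/f_t.png",T[:,:,::-1])
print("t",bot.read_state()["time"])
print("red S",red(S,(190,215,235,260)),"T",red(T,(120,150,280,310)))
print("S brass",feats("side",S,(205,230,230,252))["brass"]);ft=feats("top",T,(115,150,250,310));print("T",ft["brass"],ft["white"])
for t in("bow","sleeve_mid","place","frog"): 
    for c in("side","top"): print(t,c,[(np.round(d["pixel"],1).tolist(),round(d["conf"],2)) for d in bot.spot_point(c,t)][:2])
for c in("side","top"): print([d["box"] for d in bot.search_frame(c,"bow")][:2])
E
python3 v.py
```

```text
time: 16.5
tool_pos: [0.6766, 0.0134, 0.2612]
tcp_rot: [2.21, 2.231, 0.002]
wrist_force: [0.9, -0.6, -0.2]
width: 0.299
grip_force: 0.0
time: 17.62
tool_pos: [0.6801, -0.3251, 0.2589]
tcp_rot: [2.209, 2.233, 0.001]
wrist_force: [-0.3, -0.7, -0.0]
width: 0.299
grip_force: 0.0
t 17.725
red S (np.float64(201.0), np.float64(248.0), 1) T (np.float64(133.00061652281133), np.float64(296.6054254007398), 6)
S brass [(np.float64(215.67), np.float64(240.54), 45)]
T [(np.float64(120.0), np.float64(255.58), 2), (np.float64(122.0), np.float64(254.0), 1), (np.float64(122.0), np.float64(258.0), 1), (np.float64(122.22), np.float64(263.01), 4), (np.float64(125.51), np.float64(270.0), 4), (np.float64(126.38), np.float64(266.32), 4), (np.float64(127.49), np.float64(293.09), 43), (np.float64(127.0), np.float64(260.9), 3), (np.float64(132.32), np.float64(262.1), 11), (np.float64(132.53), np.float64(267.23), 10), (np.float64(141.59), np.float64(293.34), 46)] [(np.float64(132.66), np.float64(259.0), 4), (np.float64(132.51), np.float64(271.0), 4)]
bow side [([201.1, 247.0], 0.95)]
bow top []
sleeve_mid side []
sleeve_mid top [([134.4, 262.2], 0.38)]
place side [([220.3, 239.7], 0.79)]
place top [([132.1, 264.5], 0.82), ([154.8, 184.4], 0.45)]
frog side [([252.3, 234.5], 0.96)]
frog top [([136.3, 236.3], 0.73)]
[[224.9, 139.3, 273.6, 255.0]]
[[213.0, 129.6, 445.0, 134.7]]
```

At rest and level: the thread is at top-view column 296.6 against 296.6 for the post line. The sleeve middle is at 264.7 against 265.0 for the ring middle, and the button end falls at side row 255, as expected for a level stick. Handing in.

```bash
python3 -c "
from workcell import bot
print(bot.finish_job())"
```

```text
the job is handed in; nothing more can be done
None
```

The job is handed in, though no verdict came back: the brass weight is centred between the white rings, and the bow is balanced level and still by its red thread on the small leather-topped post, with the arm clear and nothing else seen to move.

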